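Crack open a sealed dry box and hold it ajar

TASK

A bearing housing has been left standing on the closed lid of the grey dry box. Set the housing down upright, gently, in the middle of the round rubber pad on the plywood board and let go of it; then pull the lid up by its bar until the sticky seal gives, and hold it only slightly open, about 40 mm at its front edge (certainly never more than 80 mm), so that the stock inside can be checked without letting the damp in. Finish while still holding the lid open by its bar, and leave the other things on the bench where they are.

Things in the scene. Friction and masses are not known exactly. Their poses are not given: they have to be found in the camera images.
- drybox: grey plastic dry box, fixed to the bench, 200 (x, front to back) by 180 (y) by 90 tall without lid; the flat lid (212 by 188) has its top 104 above the bench when shut. Origin: centre of the underside; x points from the front (bar side, towards the robot) to the hinge at the back, z up
- lid_angle (a joint): lid angle about its back hinge, rad: 0 shut and sealed (as at the start), growing as the front edge rises, stop at 0.75; 0.2 is 40 mm open in front. The seal holds until about 14 to 21 N straight up at the bar (grip it firmly), then snaps free over the first 12 mm of lift there, leaving the lid's weight, about 2 to 3 N. Let go, it falls shut or rests on its seal about 15 mm open
- hinge (a point): point on the lid's hinge axis (mid-width), 106 behind the box's centre and 90 above its underside; the axis runs along the box's y; axes as the box's (fixed, does not turn with the lid)
- lid: the flat lid with its pull: a round steel bar, diameter 12, on two legs 90 apart, along y near the front edge. Turns with the lid. Origin: on the hinge axis, mid-width; x runs from front to back, z square to the lid; the lid's top is 14 above the origin
- bar (a point): middle of the pull bar, on its centre line, 191 in front of the hinge, 30 above the lid's top; with the lid shut 85 in front of the box's centre and 134 above the bench
- housing: loose aluminium bearing housing, 0.4 kg: foot 76 (x) by 44 (y) by 14 tall, above it a round body of diameter 52 and thickness 30 (y, its flat faces) centred 32 above the underside, top at 58. Upright when its z is up. Origin: centre of the underside. At the start it stands on the lid behind the bar, any yaw
- board: plywood board, fixed, 150 (x) by 200 (y) by 18 thick, with a black round rubber pad; origin: centre of the underside. It lies on the other side of the bench's middle from the box, either way round
- pad (a point): centre of the top of the round rubber pad (diameter 90, 2 thick) on the board, 20 above the bench; the pad is 40 from the board's centre along the board's y
- bearing: bystander: loose steel ring, outer diameter 32, bore 16, 12 tall, lying flat near the other end of the board; origin: centre of its underside
- screwdriver: bystander: screwdriver, about 170 long, lying between the box and the board; origin: middle of its length, underside
- oiler: bystander: upright closed plastic bottle, diameter 44, 110 tall; origin: centre of its underside
- pliers: bystander: pliers lying flat, about 165 long, near the left side; origin: underside at the pivot
- cup: bystander: open steel cup, rim diameter 70, 85 tall; origin: centre of its underside
- wrench: bystander: steel wrench, about 160 long, lying near the right side; origin: middle of its length, underside
- jar: bystander: closed jar, diameter 64, 75 tall; origin: centre of its underside
Not all that is in view belongs to the job. Leave any purple or yellow look-alike of the housing alone.

How it is judged:
On the way, in this order (a step that is already met when the one before it is completed fails the run):
1. the housing stands released on the pad, the lid still shut (horizontal distance between housing and pad below 0.022 m and z of housing in the frame of pad between -0.006 and 0.006 m and angle between housing's own z axis and vertical below 0.12 rad and contact force between the fingers and housing below 0.1 N and linear speed of housing below 0.03 m/s and value of joint lid_angle below 0.03 rad), for 0.2 s.
2. the seal is broken and the lid is held slightly open by its bar (value of joint lid_angle between 0.11 and 0.31 rad and contact force between the fingers and lid above 0.8 N), for 0.5 s.
At the end, for the whole second after the job is handed in: the housing stands upright on the pad, untouched, its centre within 22 mm of the pad's; the lid is still at 0.11 to 0.31 rad (about 23 to 65 mm open at the front edge), with the fingers bearing on it with more than 0.8 N (all of step 2 and horizontal distance between housing and pad below 0.022 m and z of housing in the frame of pad between -0.006 and 0.006 m and angle between housing's own z axis and vertical below 0.12 rad and contact force between the fingers and housing below 0.1 N and linear speed of housing below 0.03 m/s and velocity of joint lid_angle between -0.05 and 0.05 rad/s); the arm keeps its last pose, push and grip.
It fails at once if the lid is thrown open beyond 0.42 rad (about 85 mm) (value of joint lid_angle above 0.42 rad).
It fails at once if the housing is tipped over (angle between housing's own z axis and vertical above 0.6 rad).
It fails at once if the housing is dropped or thrown (contact force between the fingers and housing below 0.05 N and linear speed of housing above 0.5 m/s).
It fails at once if a bystander is moved more than 30 mm (distance of any of bearing, screwdriver, oiler, pliers, cup, wrench, jar from where it was at the start of the episode above 0.03 m).
It also fails if it takes over 51 s, if anything falls off the work surface, if the arm or the gripper's body presses on something with over 40 N, if the wrist force passes 120 N, or if a joint passes its speed limit or range.

ROBOT

A 6-joint arm with a two-finger parallel gripper is mounted at the origin on the work surface. World frame = base frame: x ahead of the robot, y to its left, z up, the work surface at z = 0. Lengths are in m, angles in rad, forces in N, time in s.
With the tool pointing down it reaches from about 0.375 to 0.75 m from the base axis. Payload 9 kg.
Tool frame: the origin (TCP) lies at the very end of the fingers, on their centre line; the grasp point (between the pads) lies 19 mm behind it (env.hold_point_z is the distance from the TCP to the grasp point, in m); z points along the fingers, y is the line along which they close (so a half turn about z gives the same grasp; the last joint's range is limited). The gripper opens to 85 mm and grips with 20 to 120 N. Pads are 22 mm wide; open, the fingers measure 114 mm over their backs; the gripper's body (76 mm by 85 mm) begins 54 mm behind the grasp point. The pads swing forward as they close: fully open they stand 13 mm farther back than shut.
Start: joints at [-1.477, 0.104, 0.097, 1.564, 0, 1.353], TCP at [0.184, -0.571, 0.231] pointing down, gripper open.
Joint ranges: [-2.99, 2.99], [-0.84, 1.86], [-1.1, 1.16], [-1.84, 2.11], [-1.51, 1.56], [-3.14, 3.14]. Speed limits (rad/s): [2.22, 2.22, 2.57, 3.14, 3.14, 3.14].

INTERFACE

Orientations are given as a rotation vector (axis times angle).
In Python, from station import env gives the robot as it stands.
- The arm moves only by the shell command python3 -m crank 'ROWS' [FORCE]. ROWS is a JSON object of lists of equal length, an entry for each row: "translation": the shift along the tool's x, y, z each as a share of 20 mm, from -1 to 1, a list of three; "dr": the turn, a rotation vector about the tool's x, y, z each as a share of 6 degrees, from -1 to 1, a list of three; "hand": the opening, from -1 (shut) to 1 (fully open). In form: {"translation": [[dx, dy, dz], ...], "dr": [[wx, wy, wz], ...], "hand": [hand, ...]}. A call has 1 to 12 rows; each row shifts and turns the commanded pose from where the row before left it, along the tool's axes as they then stand; what a row does not reach is not made up. A row lasts 1/12 s, in which the tool goes at most 41.7 mm and 7.16 degrees, less where a joint would pass 70% of its speed; a pose out of reach is approached as far as the arm can. A call with a number of a shift or a turn outside -1 to 1 is refused whole. A call with a gripper value outside its range is refused whole. The fingers move at their own pace and stop on an object; FORCE is the grip in N (left out, the last holds). Time passes only in rows, so rows that do not move let the fingers close. It gives the time, the measured TCP pose, the force, the opening and the grip force at its end, in the units of the state.
- env.read_state(): the state, without advancing time (a new reading comes with each control period).
- env.snapshot(name): name is "side" or "top"; returns a dict with "color" (400x640x3 uint8, red, green, blue), "fx", "fy", "cx", "cy" (pixels), "dist" ([k1, k2, p1, p2, k3] as OpenCV has them; the pictures are not rectified), "T" (4x4, takes a point from camera to world coordinates). Camera axes: x right, y down, z forward; pixel columns grow to the right and rows downward; lengths in m; the calibration is good to about 2 mm. A picture is of the moment at which its call begins. There is no depth.
- env.finish_job(): hands the job in; it is judged then, once.
The state is a dict: "time": time; "joints": joint angles; "joint_velocities": joint speeds; "effort": joint torques, N m; "tcp_pos": TCP position; "ee_rot": TCP orientation; "wrist_force": force on the tool from outside, world axes, zero at the start; "ft_torque": the same for the moment, N m; "gripper_width": opening from 0.0 (shut) to 1.0 (fully open); "gripper_force": force on a finger pad.
Only numpy, scipy, OpenCV 4.12 (cv2) and the standard library are available. Lean on these libraries where they do the work, as an engineer would, in place of code of your own. Each camera call takes 0.05 s, during which the arm holds its last target. There are 200 camera calls.

## Working session

There is one attempt and no reset: what is moved stays moved. The work goes in short steps, Python scripts to look and compute and a shell command to move; the robot and the scene stay as the last step left them, time stands still between calls to the robot, and variables do not carry over. Pictures are saved under pics/ and viewed, at most 10 in all, crops included, and the job is handed in when it is done.

```bash
mkdir -p pics; ls
python3 - <<'E'
from station import env
import cv2
s=env.read_state(); print(s)
for n in ("side","top"):
    d=env.snapshot(n); cv2.imwrite(f"pics/{n}0.png",d["color"][:,:,::-1]); print(n,d["fx"],d["fy"],d["cx"],d["cy"],d["dist"],d["T"])
print(env.hold_point_z)
E
```

```text
pics
{'time': 0.0, 'joints': array([-1.47670372e+00,  1.04694679e-01,  9.64303594e-02,  1.56389460e+00,
        1.47332401e-05,  1.35311458e+00]), 'joint_velocities': array([ 0.00029812,  0.00075718, -0.00017765,  0.00068821,  0.00013058,
        0.00102904]), 'effort': array([ 1.68276474e-04, -5.56927478e+01,  5.03651655e+01,  1.66873547e-02,
       -3.35057630e-04, -9.06495359e-06]), 'tcp_pos': array([ 0.18403949, -0.57071572,  0.23050362]), 'ee_rot': array([-3.10215567e+00, -4.87541906e-01, -1.55209411e-04]), 'wrist_force': array([-0.02250361, -0.4328572 ,  0.36142839]), 'ft_torque': array([-0.03404752, -0.04285588, -0.01762202]), 'gripper_force': 0.0, 'gripper_width': 0.9987114649781468}
side 478.50496734054985 478.50496734054985 321.54104112975864 197.5730306777732 [0.00724027 0.         0.         0.         0.        ] [[-0.98069342 -0.14917703  0.12643822  0.31553508]
 [-0.19552362  0.73708963 -0.64689211  1.06602515]
 [ 0.00330514 -0.65912449 -0.75202658  1.36946775]
 [ 0.          0.          0.          1.        ]]
top 395.23359391031397 395.23359391031397 313.33345545941245 194.76033472532134 [-0.0208154  0.         0.         0.         0.       ] [[ 0.01208425 -0.98716538  0.15924348  0.36021527]
 [-0.99989315 -0.01323963 -0.00619649  0.0130704 ]
 [ 0.00822529 -0.15915159 -0.98721989  1.20966819]
 [ 0.          0.          0.          1.        ]]
0.0187
```

View pics/side0.png

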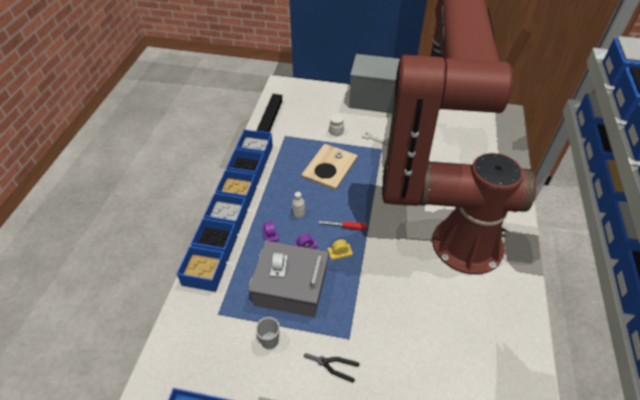

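View pics/top0.png

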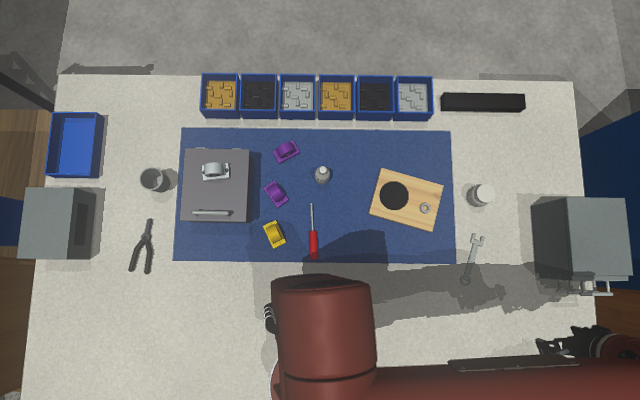

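Side view: the silver housing is on the box lid at about (278,262), the bar at (317,269), the pad at (325,171). Top view: housing (215,168), bar (212,212), pad (394,195).
Look-alikes in the top view: purple (286,151), purple (276,193), yellow (275,233). I choose the silver one on the lid at (215,168) and will check it in a close crop.

Run:
```python
import cv2,numpy as np
a=cv2.imread("pics/top0.png");b=cv2.imread("pics/side0.png")
def c(i,x,y,w,h,k): return cv2.resize(i[y:y+h,x:x+w],None,fx=k,fy=k,interpolation=cv2.INTER_CUBIC)
L=c(a,175,140,80,100,5); R=c(b,245,235,80,100,5)   # 400x500 each
cv2.imwrite("pics/crop0.png",np.hstack([L,R]))
L=c(a,360,160,80,80,5); R=c(b,295,135,80,80,5)
cv2.imwrite("pics/crop1.png",np.hstack([L,R]))
```

```text
(no output)
```

View pics/crop0.png

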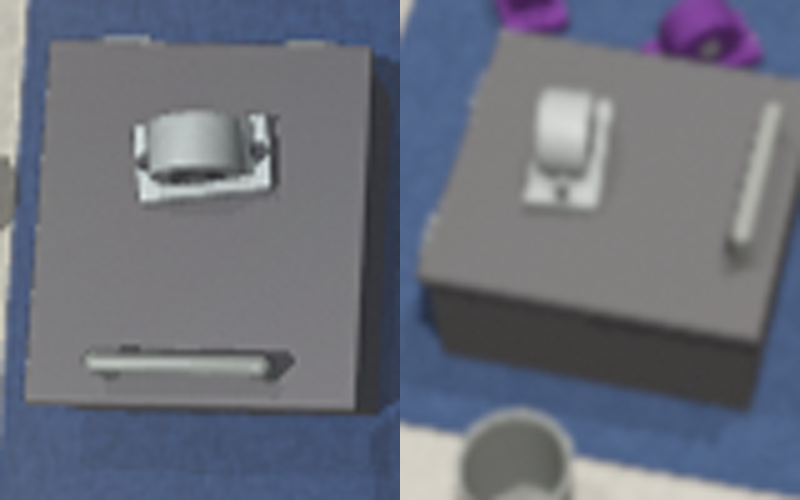

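View pics/crop1.png

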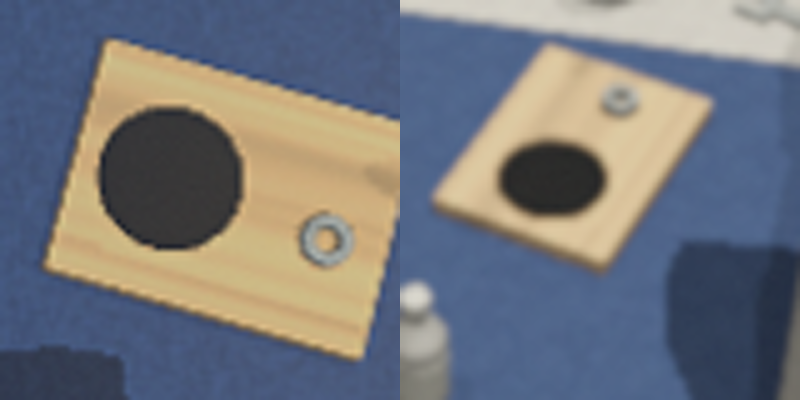

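Top crop: a silver-grey housing, foot corners (142,202),(272,187),(265,113),(135,125); bar ends (86,362),(268,366); pad centre (171,178) in the second crop. Side crop: foot ends near (562,207) and (576,95), bar ends (738,243),(774,105), pad centre (553,178). The choice is confirmed.

```bash
cat > geo.py <<'E'
import numpy as np, cv2
from scipy.optimize import least_squares
from scipy.spatial.transform import Rotation as R
from station import env
C={n:env.snapshot(n) for n in ("side","top")}
def proj(n,P):
    d=C[n]; Ti=np.linalg.inv(d["T"]); K=np.array([[d["fx"],0,d["cx"]],[0,d["fy"],d["cy"]],[0,0,1]])
    return cv2.projectPoints(np.float64(P).reshape(-1,3),cv2.Rodrigues(Ti[:3,:3])[0],Ti[:3,3],K,np.float64(d["dist"]))[0][:,0]
def tri(pt,ps):
    r=least_squares(lambda p:np.r_[proj("top",p)[0]-pt,proj("side",p)[0]-ps],[.55,0,.1]); return r.x,abs(r.fun).max()
def pose(model,uv,x0):  # x,y,z,yaw ; uv {cam:(idx,pts)}
    def f(q):
        P=model@R.from_euler("z",q[3]).as_matrix().T+q[:3]
        return np.concatenate([(proj(n,P[i])-p).ravel() for n,(i,p) in uv.items()])
    r=least_squares(f,x0); return r.x,r.fun.round(1)
E
python3 - <<'E'
from geo import *
t0=lambda x,y:np.array([175+x/5,140+y/5])-.4
s0=lambda x,y:np.array([245+(x-400)/5,235+y/5])-.4
t1=lambda x,y:np.array([360+x/5,160+y/5])-.4
s1=lambda x,y:np.array([295+(x-400)/5,135+y/5])-.4
print("bar+y",tri(t0(86,362),s0(738,243))); print("bar-y",tri(t0(268,366),s0(774,105)))
print("pad",tri(t1(171,178),s1(553,178)))
print("bearing",tri(t1(326,240),s1(620,100)))
# lid top corners: FL,FR,BR,BL in lid-centred frame (x back,y left)
lid=np.array([[-.106,.094,0],[-.106,-.094,0],[.106,-.094,0],[.106,.094,0]])
print("lid",pose(lid,{"top":([0,1,2,3],np.array([t0(25,402),t0(357,411),t0(372,45),t0(50,42)])),
 "side":([0,2,3],np.array([s0(760,338),s0(498,35),s0(420,272)]))},[.6,.25,.1,0]))
# foot, housing x along world +y approx; corners top of foot z=.014
f=np.array([[.038,.022,.014],[-.038,.022,.014],[-.038,-.022,.014],[.038,-.022,.014]])
f=np.vstack([f,f*[1,1,0]])
# yaw~+90: hx->+y (image left), hy->-x (front). corners: FL=0, FR=1, BR=2, BL=3
print("housing",pose(f,{"top":([4,5,2,3],np.array([t0(142,202),t0(272,187),t0(265,113),t0(135,125)])),
 "side":([0,3],np.array([s0(602,200),s0(524,196)]))},[.62,.25,.1,1.57]))
E
```

```text
bar+y (array([0.48306072, 0.33895789, 0.13197466]), np.float64(0.5159282382356878))
bar-y (array([0.48177502, 0.23878117, 0.13296098]), np.float64(0.41123158597474685))
pad (array([ 0.5553534 , -0.24089398,  0.0174084 ]), np.float64(0.35531933878314703))
bearing (array([ 0.51765395, -0.3334826 ,  0.02290702]), np.float64(0.41517680075116914))
lid (array([ 0.56716388,  0.28759714,  0.09976637, -0.00130117]), array([-0.1,  0.3,  0.3, -0.5,  0.2, -0.3, -0.1, -0.6,  0.4,  0.4,  1. ,
       -1.1, -0.4,  1.1]))
housing (array([0.60153297, 0.28482362, 0.10648935, 1.68250959]), array([ 0. ,  0.4,  0.7,  0.8,  0.1, -0.6, -0.7, -0.4, -0.7,  0.2,  0.6,
       -0.1]))
```

```bash
cat > go.py <<'E'
import sys,numpy as np
from scipy.spatial.transform import Rotation as R
from station import env
def go(p,yaw_y=None):
    "tool-axis shift (units of 20 mm) and turn (units of 6 deg) to world p with tool down, tool y at yaw_y deg"
    s=env.read_state(); M=R.from_rotvec(s["ee_rot"])
    print("t",round(s["time"],2),"tcp",s["tcp_pos"].round(4),"yyaw",np.degrees(np.arctan2(*M.as_matrix()[[1,0],1])).round(2),
      "F",s["wrist_force"].round(2),"w",round(s["gripper_width"],3),"g",round(s["gripper_force"],1),"j",s["joints"].round(2))
    print("shift",(M.inv().apply(np.array(p)-s["tcp_pos"])/.02).round(2))
    if yaw_y is not None:
        a=np.radians(yaw_y); y=np.array([np.cos(a),np.sin(a),0]); z=np.array([0,0,-1.]); G=R.from_matrix(np.c_[np.cross(y,z),y,z])
        print("turn",np.degrees((M.inv()*G).as_rotvec()/6).round(3))
if __name__=="__main__":
    v=[float(a) for a in sys.argv[1:]]; go(v[:3],v[3] if len(v)>3 else None)
E
python3 -m crank '{"translation":[[0,0,0],[0,0,0],[0,0,0],[0,0,0],[0,0,0],[0,0,0],[0,0,0],[0,0,0],[0,0,0],[0,0,0],[0,0,0],[0,0,0]],"dr":[[0,0,-1],[0,0,-1],[0,0,-1],[0,0,-1],[0,0,-1],[0,0,-1],[0,0,-1],[0,0,-1],[0,0,-1],[0,0,-1],[0,0,-1],[0,0,-1]],"hand":[1,1,1,1,1,1,1,1,1,1,1,1]}' 40
python3 go.py 0.6015 0.285 0.235 6.4
```

```text
time: 1.2
tcp_pos: [0.1841, -0.571, 0.2311]
ee_rot: [-2.218, -2.224, -0.0]
wrist_force: [-0.0, -0.5, -0.1]
gripper_width: 0.999
gripper_force: 0.0
t 1.2 tcp [ 0.1841 -0.571   0.2311] yyaw 0.16 F [-0.05 -0.53 -0.13] w 0.999 g 0.0 j [-1.48  0.1   0.1   1.56  0.    0.09]
shift [42.74 20.99 -0.18]
turn [ 0.    -0.003 -1.039]
```

```bash
python3 -m crank '{"translation":[[1,0.7,0],[1,0.7,0],[1,0.7,0],[1,0.7,0],[1,0.7,0],[1,0.7,0],[1,0.7,0],[1,0.7,0],[1,0.7,0],[1,0.7,0],[1,0.7,0],[1,0.7,0]],"dr":[[0,0,0],[0,0,0],[0,0,0],[0,0,0],[0,0,0],[0,0,0],[0,0,0],[0,0,0],[0,0,0],[0,0,0],[0,0,0],[0,0,0]],"hand":[1,1,1,1,1,1,1,1,1,1,1,1]}' >/dev/null
python3 -m crank '{"translation":[[1,0.6,0],[1,0.6,0],[1,0.6,0],[1,0.6,0],[1,0.6,0],[1,0.6,0],[1,0.6,0],[1,0.6,0],[1,0.6,0],[1,0.6,0],[1,0.6,0],[1,0.6,0]],"dr":[[0,0,0],[0,0,0],[0,0,0],[0,0,0],[0,0,0],[0,0,0],[0,0,0],[0,0,0],[0,0,0],[0,0,0],[0,0,0],[0,0,0]],"hand":[1,1,1,1,1,1,1,1,1,1,1,1]}'
python3 go.py 0.6015 0.285 0.235 6.4
```

```text
time: 3.2
tcp_pos: [0.4976, -0.0907, 0.2312]
ee_rot: [2.224, 2.219, -0.0]
wrist_force: [-0.1, -0.2, 0.2]
gripper_width: 1.001
gripper_force: 0.0
t 3.2 tcp [ 0.4976 -0.0907  0.2312] yyaw -0.13 F [-0.11 -0.19  0.16] w 1.001 g 0.0 j [-0.44 -0.18 -0.18  1.57 -0.    1.13]
shift [18.8   5.15 -0.19]
turn [-1.000e-03  1.000e-03 -1.089e+00]
```

```bash
python3 -m crank '{"translation":[[1,0.3,0],[1,0.3,0],[1,0.3,0],[1,0.3,0],[1,0.3,0],[1,0.3,0],[1,0.3,0],[1,0.3,0],[1,0.3,0],[1,0.3,0],[1,0.3,0],[1,0.3,0]],"dr":[[0,0,0],[0,0,0],[0,0,0],[0,0,0],[0,0,0],[0,0,0],[0,0,0],[0,0,0],[0,0,0],[0,0,0],[0,0,0],[0,0,0]],"hand":[1,1,1,1,1,1,1,1,1,1,1,1]}' >/dev/null
python3 -m crank '{"translation":[[1,0.2,0],[1,0.2,0],[1,0.2,0],[1,0.2,0],[1,0.2,0],[0.6,0.1,0],[0,0,0],[0,0,0],[0,0,0]],"dr":[[0,0,0],[0,0,0],[0,0,0],[0,0,0],[0,0,0],[0,0,0],[0,0,-1],[0,0,0],[0,0,0]],"hand":[1,1,1,1,1,1,1,1,1]}'
python3 go.py 0.6015 0.285 0.124 6.4
python3 - <<'E'
from station import env
import cv2,numpy as np
a=env.snapshot("top")["color"][:,:,::-1];b=env.snapshot("side")["color"][:,:,::-1]
c=lambda i,x,y:cv2.resize(i[y:y+120,x:x+80],None,fx=5,fy=5,interpolation=cv2.INTER_CUBIC)
cv2.imwrite("pics/c2.png",np.hstack([c(a,175,130),c(b,245,215)]))
E
```

```text
time: 4.95
tcp_pos: [0.592, 0.2597, 0.2311]
ee_rot: [-2.108, -2.33, 0.001]
wrist_force: [0.1, -1.0, -0.4]
gripper_width: 1.0
gripper_force: 0.0
t 4.95 tcp [0.592  0.2597 0.2311] yyaw 5.73 F [ 0.06 -0.97 -0.4 ] w 1.0 g 0.0 j [ 0.21  0.25  0.26  1.58 -0.    1.68]
shift [1.21 0.6  5.35]
turn [-0.004  0.003 -0.112]
```

View pics/c2.png

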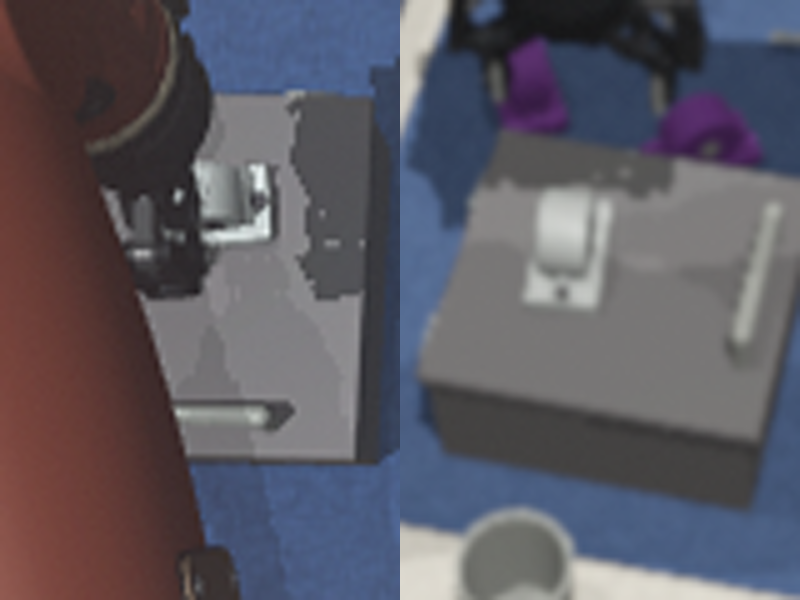

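The gripper hangs above the housing (top crop, housing at about (232,205)); the side crop shows fingers at (500,85) and (660,90), high and clear. I align it next, then descend.

```bash
python3 -m crank '{"translation":[[0.6,0.3,0],[0.6,0.3,0],[0,0,0.5],[0,0,1],[0,0,1],[0,0,0.5],[0,0,0],[0,0,0]],"dr":[[0,0,-0.1],[0,0,0],[0,0,0],[0,0,0],[0,0,0],[0,0,0],[0,0,0],[0,0,0]],"hand":[1,1,1,1,1,1,1,1]}'
python3 go.py 0.6015 0.285 0.124 6.4
```

```text
time: 5.72
tcp_pos: [0.601, 0.2845, 0.171]
ee_rot: [-2.094, -2.342, 0.002]
wrist_force: [-0.4, 0.0, 1.3]
gripper_width: 1.001
gripper_force: 0.0
t 5.72 tcp [0.601  0.2845 0.171 ] yyaw 6.41 F [-0.35  0.03  1.32] w 1.001 g 0.0 j [ 0.25  0.3   0.21  1.48 -0.    1.71]
shift [0.02 0.03 2.35]
turn [-0.011  0.003  0.001]
```

```bash
python3 -m crank '{"translation":[[0,0,0.8],[0,0,0.8],[0,0,0.5],[0,0,0.25],[0,0,0],[0,0,0]],"dr":[[0,0,0],[0,0,0],[0,0,0],[0,0,0],[0,0,0],[0,0,0]],"hand":[1,1,1,1,1,1]}'
python3 -m crank '{"translation":[[0,0,0],[0,0,0],[0,0,0],[0,0,0],[0,0,0],[0,0,0],[0,0,0],[0,0,0],[0,0,0],[0,0,0]],"dr":[[0,0,0],[0,0,0],[0,0,0],[0,0,0],[0,0,0],[0,0,0],[0,0,0],[0,0,0],[0,0,0],[0,0,0]],"hand":[-1,-1,-1,-1,-1,-1,-1,-1,-1,-1]}' 40
python3 go.py 0.6015 0.285 0.124 6.4
```

```text
time: 6.22
tcp_pos: [0.6017, 0.2851, 0.1252]
ee_rot: [2.092, 2.343, 0.001]
wrist_force: [0.5, -0.4, 0.7]
gripper_width: 0.998
gripper_force: 0.0
time: 7.05
tcp_pos: [0.6016, 0.2851, 0.1247]
ee_rot: [2.092, 2.343, 0.001]
wrist_force: [-2.0, -1.1, 6.7]
gripper_width: 0.345
gripper_force: 40.2
t 7.05 tcp [0.6016 0.2851 0.1247] yyaw 6.47 F [-2.02 -1.05  6.69] w 0.345 g 40.2 j [ 0.25  0.31  0.14  1.4  -0.    1.7 ]
shift [-0.01 -0.    0.04]
turn [0.006 0.    0.011]
```

```bash
python3 -m crank '{"translation":[[0,0,-0.3],[0,0,-0.6],[0,0,-0.9],[0,0,-0.9],[0,0,-0.9],[0,0,-0.6],[0,0,-0.3],[0,0,0],[0,0,0]],"dr":[[0,0,0],[0,0,0],[0,0,0],[0,0,0],[0,0,0],[0,0,0],[0,0,0],[0,0,0],[0,0,0]],"hand":[-1,-1,-1,-1,-1,-1,-1,-1,-1]}'
python3 go.py 0.5555 -0.241 0.215 6.4
python3 - <<'E'
from station import env
import cv2,numpy as np
a=env.snapshot("top")["color"][:,:,::-1];b=env.snapshot("side")["color"][:,:,::-1]
c=lambda i,x,y:cv2.resize(i[y:y+120,x:x+80],None,fx=5,fy=5,interpolation=cv2.INTER_CUBIC)
cv2.imwrite("pics/c3.png",np.hstack([c(a,175,130),c(b,245,175)]))
E
```

```text
time: 7.8
tcp_pos: [0.6013, 0.285, 0.2136]
ee_rot: [-2.093, -2.343, 0.001]
wrist_force: [-0.2, -0.4, -5.2]
gripper_width: 0.346
gripper_force: 40.2
t 7.8 tcp [0.6013 0.285  0.2136] yyaw 6.46 F [-0.21 -0.35 -5.18] w 0.346 g 40.2 j [ 0.25  0.31  0.29  1.56 -0.    1.7 ]
shift [-25.88  -5.24  -0.06]
turn [-0.006  0.002  0.01 ]
```

View pics/c3.png

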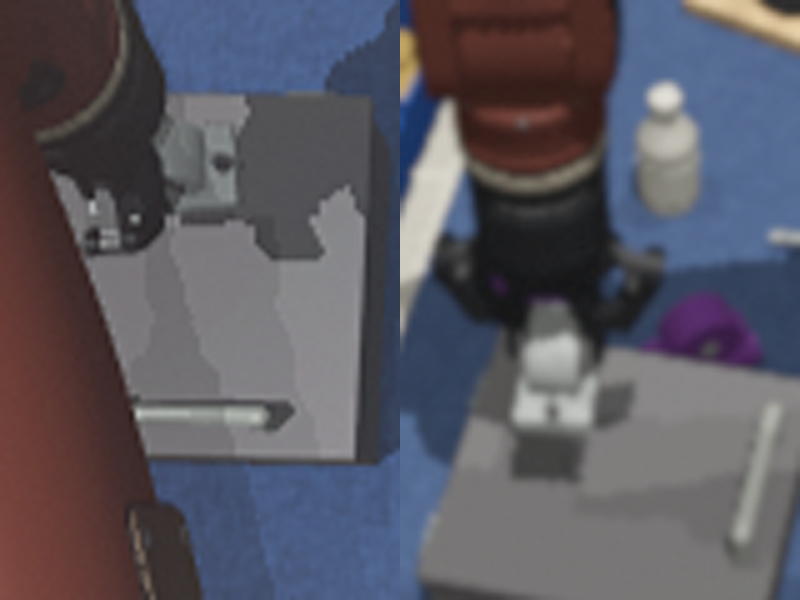

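Housing held level and clear of the lid (side crop, (553,380)). I carry it to the pad next.

```bash
python3 -m crank '{"translation":[[-0.4,-0.1,0],[-0.7,-0.1,0],[-1,-0.2,0],[-1,-0.2,0],[-1,-0.2,0],[-1,-0.2,0],[-1,-0.2,0],[-1,-0.2,0],[-1,-0.2,0],[-1,-0.2,0],[-1,-0.2,0],[-1,-0.2,0]],"dr":[[0,0,0],[0,0,0],[0,0,0],[0,0,0],[0,0,0],[0,0,0],[0,0,0],[0,0,0],[0,0,0],[0,0,0],[0,0,0],[0,0,0]],"hand":[-1,-1,-1,-1,-1,-1,-1,-1,-1,-1,-1,-1]}' >/dev/null
python3 -m crank '{"translation":[[-1,-0.2,0],[-1,-0.2,0],[-1,-0.2,0],[-1,-0.2,0],[-1,-0.2,0],[-1,-0.2,0],[-1,-0.2,0],[-1,-0.2,0],[-1,-0.2,0],[-1,-0.2,0],[-0.6,-0.2,0],[-0.3,0,0]],"dr":[[0,0,0],[0,0,0],[0,0,0],[0,0,0],[0,0,0],[0,0,0],[0,0,0],[0,0,0],[0,0,0],[0,0,0],[0,0,0],[0,0,0]],"hand":[-1,-1,-1,-1,-1,-1,-1,-1,-1,-1,-1,-1]}'
python3 go.py 0.5555 -0.241 0.042 6.4
```

```text
time: 9.9
tcp_pos: [0.5623, -0.1642, 0.214]
ee_rot: [-2.095, -2.341, 0.001]
wrist_force: [-0.0, -0.6, -5.4]
gripper_width: 0.344
gripper_force: 40.4
t 9.9 tcp [ 0.5623 -0.1642  0.214 ] yyaw 6.33 F [-0.04 -0.65 -5.41] w 0.344 g 40.4 j [-0.51  0.06  0.02  1.53 -0.    0.95]
shift [-3.78 -0.75  8.6 ]
turn [-0.007  0.003 -0.011]
```

```bash
python3 -m crank '{"translation":[[-0.9,-0.2,0],[-0.9,-0.2,0],[-0.9,-0.2,0],[-0.7,-0.1,0],[-0.3,0,0.5],[0,0,1],[0,0,1],[0,0,1],[0,0,1],[0,0,1],[0,0,1],[0,0,0.8]],"dr":[[0,0,0],[0,0,0],[0,0,0],[0,0,0],[0,0,0],[0,0,0],[0,0,0],[0,0,0],[0,0,0],[0,0,0],[0,0,0],[0,0,0]],"hand":[-1,-1,-1,-1,-1,-1,-1,-1,-1,-1,-1,-1]}'
python3 -m crank '{"translation":[[0,0,0.4],[0,0,0.2],[0,0,0],[0,0,0]],"dr":[[0,0,0],[0,0,0],[0,0,0],[0,0,0]],"hand":[-1,-1,-1,-1]}'
python3 go.py 0.5555 -0.241 0.041 6.4
python3 - <<'E'
from station import env
import cv2,numpy as np
a=env.snapshot("top")["color"][:,:,::-1];b=env.snapshot("side")["color"][:,:,::-1]
c=lambda i,x,y:cv2.resize(i[y:y+100,x:x+80],None,fx=5,fy=5,interpolation=cv2.INTER_CUBIC)
cv2.imwrite("pics/c4.png",np.hstack([c(a,360,150),c(b,285,115)]))
E
```

```text
time: 10.9
tcp_pos: [0.5572, -0.2358, 0.0657]
ee_rot: [-2.09, -2.342, -0.0]
wrist_force: [-0.4, 0.1, -5.9]
gripper_width: 0.349
gripper_force: 40.4
time: 11.23
tcp_pos: [0.5583, -0.2372, 0.057]
ee_rot: [2.092, 2.343, 0.0]
wrist_force: [0.6, -0.3, -5.4]
gripper_width: 0.347
gripper_force: 40.3
t 11.23 tcp [ 0.5583 -0.2372  0.057 ] yyaw 6.48 F [ 0.61 -0.34 -5.38] w 0.347 g 40.3 j [-0.62  0.16 -0.15  1.25 -0.    0.84]
shift [-0.17 -0.16  0.8 ]
turn [0.007 0.006 0.013]
```

View pics/c4.png

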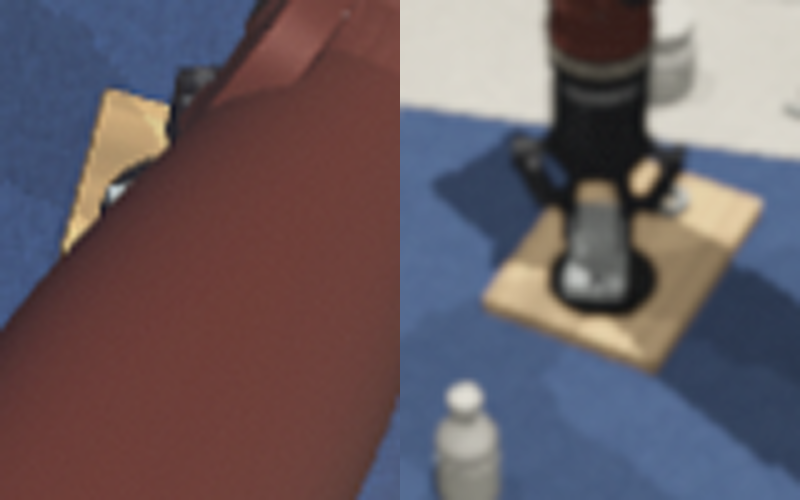

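The side crop shows the housing upright over the pad at (600,260), the fingers clear of the bearing. I lower it the rest of the way.

```bash
python3 -m crank '{"translation":[[-0.2,-0.1,0.2],[0,0,0.2],[0,0,0.1],[0,0,0.1],[0,0,0.1],[0,0,0],[0,0,0]],"dr":[[0,0,0],[0,0,0],[0,0,0],[0,0,0],[0,0,0],[0,0,0],[0,0,0]],"hand":[-1,-1,-1,-1,-1,-1,-1]}'
python3 go.py 0.5555 -0.241 0.041 6.4
```

```text
time: 11.92
tcp_pos: [0.5563, -0.2412, 0.0421]
ee_rot: [-2.092, -2.343, 0.0]
wrist_force: [0.9, 0.2, -5.0]
gripper_width: 0.347
gripper_force: 40.4
t 11.92 tcp [ 0.5563 -0.2412  0.0421] yyaw 6.47 F [ 0.86  0.17 -4.96] w 0.347 g 40.4 j [-0.62  0.18 -0.17  1.22 -0.    0.83]
shift [ 0.02 -0.04  0.06]
turn [-0.003 -0.001  0.011]
```

```bash
python3 -m crank '{"translation":[[0,0,0.05],[0,0,0.05],[0,0,0],[0,0,0]],"dr":[[0,0,0],[0,0,0],[0,0,0],[0,0,0]],"hand":[-1,-1,-1,-1]}'
python3 go.py 0.5555 -0.241 0.041 6.4
```

```text
time: 12.25
tcp_pos: [0.5566, -0.2415, 0.0408]
ee_rot: [2.092, 2.343, -0.0]
wrist_force: [-1.0, 1.0, -0.9]
gripper_width: 0.346
gripper_force: 41.1
t 12.25 tcp [ 0.5566 -0.2415  0.0408] yyaw 6.47 F [-1.01  1.   -0.88] w 0.346 g 41.1 j [-0.62  0.18 -0.17  1.22 -0.    0.83]
shift [ 0.03 -0.05 -0.01]
turn [0.005 0.005 0.011]
```

```bash
python3 -m crank '{"translation":[[0,0,0.05],[0,0,0],[0,0,0],[0,0,0],[0,0,0],[0,0,0],[0,0,0],[0,0,0],[0,0,0],[0,0,0]],"dr":[[0,0,0],[0,0,0],[0,0,0],[0,0,0],[0,0,0],[0,0,0],[0,0,0],[0,0,0],[0,0,0],[0,0,0]],"hand":[-1,-1,-0.3,-0.2,-0.1,0.1,0.3,0.6,1,1]}'
python3 go.py 0.5555 -0.241 0.041 6.4
python3 -m crank '{"translation":[[0,0,0],[0,0,0],[0,0,-0.3],[0,0,-0.6],[0,0,-1],[0,0,-1],[0,0,-1],[0,0,-1],[0,0,-1],[0,0,-1],[0,0,-1],[0,0,-1]],"dr":[[0,0,0],[0,0,0],[0,0,0],[0,0,0],[0,0,0],[0,0,0],[0,0,0],[0,0,0],[0,0,0],[0,0,0],[0,0,0],[0,0,0]],"hand":[1,1,1,1,1,1,1,1,1,1,1,1]}'
python3 go.py 0.4824 0.2888 0.225 0
```

```text
time: 13.08
tcp_pos: [0.5564, -0.2413, 0.0392]
ee_rot: [2.093, 2.343, -0.0]
wrist_force: [-0.1, 0.0, 0.0]
gripper_width: 0.996
gripper_force: 0.0
t 13.08 tcp [ 0.5564 -0.2413  0.0392] yyaw 6.47 F [-0.1   0.02  0.04] w 0.996 g 0.0 j [-0.62  0.18 -0.17  1.22 -0.    0.83]
shift [ 0.02 -0.04 -0.09]
turn [-0.     0.     0.011]
time: 14.08
tcp_pos: [0.5564, -0.2413, 0.2198]
ee_rot: [2.092, 2.342, 0.0]
wrist_force: [0.1, 0.5, -0.1]
gripper_width: 0.998
gripper_force: 0.0
t 14.08 tcp [ 0.5564 -0.2413  0.2198] yyaw 6.47 F [ 0.11  0.47 -0.11] w 0.998 g 0.0 j [-0.62  0.12  0.09  1.54 -0.    0.83]
shift [26.75 -0.69 -0.29]
turn [0.011 0.009 1.078]
```

```bash
python3 -m crank '{"translation":[[0,0,0],[0.5,0,0],[1,-0.2,0],[1,-0.2,0],[1,-0.2,0],[1,-0.2,0],[1,-0.2,0],[1,-0.2,0],[1,-0.2,0],[1,-0.2,0],[1,-0.2,0],[1,-0.2,0]],"dr":[[0,0,1],[0,0,0],[0,0,0],[0,0,0],[0,0,0],[0,0,0],[0,0,0],[0,0,0],[0,0,0],[0,0,0],[0,0,0],[0,0,0]],"hand":[1,1,1,1,1,1,1,1,1,1,1,1]}' 120 >/dev/null
python3 -m crank '{"translation":[[1,-0.1,0],[1,-0.1,0],[1,-0.1,0],[1,-0.1,0],[1,-0.1,0],[1,-0.1,0],[1,-0.1,0],[1,-0.1,0],[1,-0.1,0],[1,-0.1,0],[0.6,0,0],[0,0,0]],"dr":[[0,0,0],[0,0,0],[0,0,0],[0,0,0],[0,0,0],[0,0,0],[0,0,0],[0,0,0],[0,0,0],[0,0,0],[0,0,0],[0,0,0]],"hand":[1,1,1,1,1,1,1,1,1,1,1,1]}'
python3 go.py 0.4824 0.2888 0.22 0
python3 - <<'E'
from station import env
import cv2,numpy as np
a=env.snapshot("top")["color"][:,:,::-1];b=env.snapshot("side")["color"][:,:,::-1]
c=lambda i,x,y:cv2.resize(i[y:y+100,x:x+80],None,fx=5,fy=5,interpolation=cv2.INTER_CUBIC)
cv2.imwrite("pics/c5.png",np.hstack([c(a,360,150),c(b,285,115)]))
E
```

```text
time: 16.08
tcp_pos: [0.4921, 0.1823, 0.2172]
ee_rot: [-2.207, -2.235, 0.0]
wrist_force: [1.0, -0.6, 0.3]
gripper_width: 1.0
gripper_force: 0.0
t 16.08 tcp [0.4921 0.1823 0.2172] yyaw 0.72 F [ 1.   -0.58  0.27] w 1.0 g 0.0 j [ 0.11 -0.13 -0.16  1.54  0.    1.66]
shift [ 5.33 -0.42 -0.14]
turn [-0.004 -0.003  0.12 ]
```

View pics/c5.png

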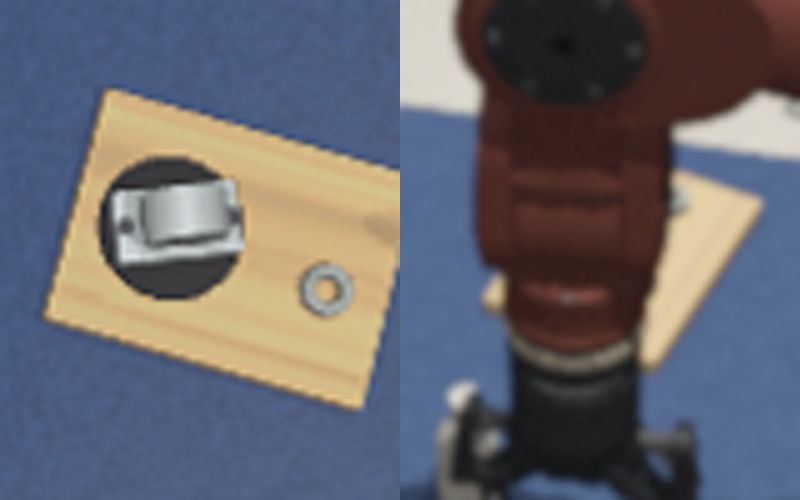

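The top crop shows the housing upright on the pad (foot centre (178,224), pad centre (171,228)), roughly 4 mm off. The bearing hasn't moved. On to the bar.

```bash
python3 -m crank '{"translation":[[0.8,-0.1,0],[1,-0.1,0],[1,-0.1,0],[1,-0.1,0],[1,0,0],[0.5,0,0],[0,0,0],[0,0,0],[0,0,0]],"dr":[[0,0,0.1],[0,0,0],[0,0,0],[0,0,0],[0,0,0],[0,0,0],[0,0,0],[0,0,0],[0,0,0]],"hand":[1,1,1,1,1,1,1,1,1]}' >/dev/null
python3 go.py 0.4824 0.2888 0.117 0
```

```text
t 16.93 tcp [0.4853 0.285  0.2172] yyaw -0.17 F [0.25 0.69 0.93] w 1.001 g 0.0 j [ 0.3  -0.01 -0.05  1.54 -0.    1.87]
shift [ 0.19 -0.14  5.01]
turn [-0.002  0.005 -0.029]
```

```bash
python3 -m crank '{"translation":[[0.2,-0.1,0.5],[0,0,1],[0,0,1],[0,0,1],[0,0,0.7],[0,0,0.5],[0,0,0.3],[0,0,0],[0,0,0]],"dr":[[0,0,0],[0,0,0],[0,0,0],[0,0,0],[0,0,0],[0,0,0],[0,0,0],[0,0,0],[0,0,0]],"hand":[1,1,1,1,1,1,1,1,1]}' >/dev/null
python3 go.py 0.4824 0.2888 0.117 0
python3 -m crank '{"translation":[[0,0,0],[0,0,0],[0,0,0],[0,0,0],[0,0,0],[0,0,0],[0,0,0],[0,0,0],[0,0,0],[0,0,0],[0,0,0],[0,0,0]],"dr":[[0,0,0],[0,0,0],[0,0,0],[0,0,0],[0,0,0],[0,0,0],[0,0,0],[0,0,0],[0,0,0],[0,0,0],[0,0,0],[0,0,0]],"hand":[-1,-1,-1,-1,-1,-1,-1,-1,-1,-1,-1,-1]}' 120
python3 go.py 0.4824 0.2888 0.117 0
```

```text
t 17.68 tcp [0.4832 0.29   0.1176] yyaw -0.15 F [ 0.73 -0.63 -0.09] w 0.998 g 0.0 j [ 0.31  0.   -0.21  1.35 -0.    1.88]
shift [-0.06 -0.04  0.03]
turn [ 0.003  0.    -0.025]
time: 18.68
tcp_pos: [0.4818, 0.2902, 0.1177]
ee_rot: [-2.223, -2.218, 0.003]
wrist_force: [-8.3, -1.7, 7.5]
gripper_width: 0.094
gripper_force: 117.5
t 18.68 tcp [0.4818 0.2902 0.1177] yyaw -0.11 F [-8.32 -1.67  7.48] w 0.094 g 117.5 j [ 0.31  0.   -0.21  1.36  0.    1.88]
shift [-0.07  0.03  0.03]
turn [-0.021  0.002 -0.019]
```

```bash
python3 -m crank '{"translation":[[0,0,-0.1],[0,0,-0.1],[0,0,-0.1],[0,0,-0.1],[0,0,0]],"dr":[[0.1,0,0],[0.1,0,0],[0.1,0,0],[0.1,0,0],[0,0,0]],"hand":[-1,-1,-1,-1,-1]}'
python3 go.py 0.4824 0.2888 0.117 0
```

```text
time: 19.1
tcp_pos: [0.4833, 0.2902, 0.1263]
ee_rot: [-2.202, -2.197, 0.047]
wrist_force: [-5.7, 0.2, 2.4]
gripper_width: 0.098
gripper_force: 119.3
t 19.1 tcp [0.4833 0.2902 0.1263] yyaw -0.15 F [-5.72  0.16  2.36] w 0.098 g 119.3 j [ 0.3   0.05 -0.15  1.41  0.01  1.87]
shift [-0.07 -0.02  0.47]
turn [-0.411 -0.002 -0.024]
```

```bash
python3 -m crank '{"translation":[[0,0,-0.1],[0,0.02,-0.2],[0,0.02,-0.2],[0,0.02,-0.2],[0,0.02,-0.2],[0,0.02,-0.2],[0,0.02,-0.2],[0,0.02,-0.2],[0,0,0],[0,0,0],[0,0,0]],"dr":[[0.1,0,0],[0.2,0,0],[0.2,0,0],[0.2,0,0],[0.2,0,0],[0.2,0,0],[0.2,0,0],[0.2,0,0],[0,0,0],[0,0,0],[0,0,0]],"hand":[-1,-1,-1,-1,-1,-1,-1,-1,-1,-1,-1]}'
python3 go.py 0.4824 0.2888 0.117 0
python3 - <<'E'
from station import env
import cv2,numpy as np
a=env.snapshot("top")["color"][:,:,::-1];b=env.snapshot("side")["color"][:,:,::-1]
c=lambda i,x,y:cv2.resize(i[y:y+120,x:x+80],None,fx=5,fy=5,interpolation=cv2.INTER_CUBIC)
cv2.imwrite("pics/c6.png",np.hstack([c(a,365,140),c(b,255,215)]))
E
```

```text
time: 20.02
tcp_pos: [0.4909, 0.2901, 0.1549]
ee_rot: [-2.121, -2.116, 0.207]
wrist_force: [8.5, 1.4, -6.3]
gripper_width: 0.09
gripper_force: 118.5
t 20.02 tcp [0.4909 0.2901 0.1549] yyaw -0.15 F [ 8.46  1.38 -6.35] w 0.09 g 118.5 j [0.28 0.25 0.1  1.61 0.05 1.84]
shift [-0.07 -0.05  1.94]
turn [-1.866 -0.003 -0.026]
```

View pics/c6.png

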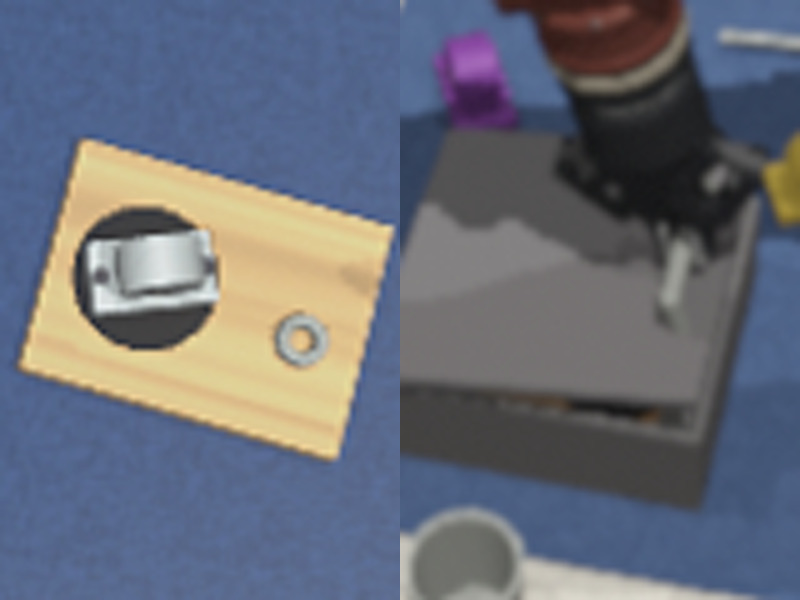

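The side crop shows the lid slightly open with the stock visible in the gap at (600,410), and the bar at (675,280) between the fingers. The housing is still on the pad (150,272). I hold for a moment, check that it's steady, and hand in.

```bash
python3 -m crank '{"translation":[[0,0,0],[0,0,0],[0,0,0],[0,0,0],[0,0,0],[0,0,0],[0,0,0],[0,0,0],[0,0,0],[0,0,0],[0,0,0],[0,0,0]],"dr":[[0,0,0],[0,0,0],[0,0,0],[0,0,0],[0,0,0],[0,0,0],[0,0,0],[0,0,0],[0,0,0],[0,0,0],[0,0,0],[0,0,0]],"hand":[-1,-1,-1,-1,-1,-1,-1,-1,-1,-1,-1,-1]}'
python3 - <<'E'
from geo import *
# predicted side-view bar +y end for given lid angles vs seen (675,320) in the 5x crop at (255,215)
for th in (.1,.15,.2,.25,.3):
    c,s=np.cos(th),np.sin(th); hx,hz=.5672+.106,.09
    f=lambda x,z:(hx+x*c+z*s,hz-x*s+z*c)
    q=[]
    for x,y,z in ((-.191,.339,.044),(-.212,.3816,.014)):
        X,Z=f(x,z); q.append((proj("side",[X,y,Z])[0]-[255,215]+.4)*5+[400,0])
    print(th,np.round(q).tolist())
E
```

```text
time: 21.12
tcp_pos: [0.4909, 0.2901, 0.1548]
ee_rot: [-2.122, -2.116, 0.207]
wrist_force: [8.3, 2.0, -6.9]
gripper_width: 0.097
gripper_force: 118.5
0.1 [[683.0, 324.0], [708.0, 418.0]]
0.15 [[677.0, 314.0], [705.0, 408.0]]
0.2 [[670.0, 305.0], [700.0, 398.0]]
0.25 [[663.0, 296.0], [695.0, 388.0]]
0.3 [[655.0, 286.0], [689.0, 378.0]]
```

```bash
python3 -c "
from station import env
print(env.finish_job())"
```

```text
the job is handed in; nothing more can be done
None
```

I set the housing upright on the pad, about 4 mm off centre, and released it; the lid is held by its bar at about 0.17–0.2 rad (close to 40 mm open), and the job was handed in at about 21 s, with no verdict shown.

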